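Make up two furniture hardware kits

ROBOT

A 6-joint arm with a two-finger parallel gripper is mounted at the origin on the work surface. World frame = base frame: x ahead of the robot, y to its left, z up, the work surface at z = 0. Lengths are in m, angles in rad, forces in N, time in s.
With the tool pointing down it reaches from about 0.275 to 0.75 m from the base axis. Payload 10.2 kg.
Tool frame: the origin (TCP) lies midway between the tips of the shut fingers; the grasp point (between the pads) lies 19 mm behind it (env.hold_point_z is the distance from the TCP to the grasp point, in m); z points along the fingers, y is the line along which they close (so a half turn about z gives the same grasp; the last joint's range is limited). The gripper opens to 85 mm and grips with 20 to 120 N. Pads are 22 mm wide; open, the fingers measure 114 mm over their backs; the gripper's body (76 mm by 85 mm) begins 54 mm behind the grasp point. The pads swing forward as they close: fully open they stand 13 mm farther back than shut.
Start: joints at [-1.525, 0.313, 1.498, -0, 1.331, -0.223], TCP at [0.139, -0.506, 0.231] pointing down, gripper open.
Joint ranges: [-2.94, 2.94], [-0.97, 2.17], [0.19, 2.56], [-1.23, 4.37], [0.02, 3.11], [-2.88, 2.88]. Speed limits (rad/s): [2.39, 2.39, 3.01, 3.14, 3.14, 3.14].

INTERFACE

Orientations are given as a unit quaternion [x, y, z, w].
In Python, from bench import env, kinematics, monitor, eyes, job gives the robot as it stands. The module is installed in compiled form; this text tells all that it offers. Calls block until the motion is done:
- env.reach(position, orientation): joint-space move of the TCP to a pose.
- env.movel(position, velocity=0.15, frame=None, guard=None): straight line of the TCP; frame=None keeps the orientation; velocity is the mean speed in m/s. With guard (N) it stops when the force on the tool has changed by that much, and returns True; else False.
- env.set_joints(angles): joint-space move.
- env.release() and env.close_gripper(effort=None): open the fingers fully, or close them until they stop; effort is the grip in N (None keeps the last).
- env.hold(seconds).
- kinematics.ik(position, orientation): joint angles nearest the present ones, or None.
- monitor.sense(): the state.
- eyes.grab_frame(name): name is "scene" or "side" or "wrist"; returns a dict with "frame" (384x512x3 uint8, red, green, blue), "mtx" (3x3 intrinsics, pixels), "view" (4x4, takes a point from world to camera coordinates). Camera axes: x right, y down, z forward; pixel columns grow to the right and rows downward; lengths in m; the calibration is good to about 2 mm. A picture is of the moment at which its call begins. There is no depth.
A pose or a line that the arm cannot do raises env.MotionError and nothing moves.
- job.hand_in(): hands the job in; it is judged then, once.
The state is a dict: "clock": time; "joints": joint angles; "qvel": joint speeds; "joint_efforts": joint torques, N m; "position": TCP position; "ee_rot": TCP orientation; "contact_force": force on the tool from outside, world axes, zero at the start; "ft_torque": the same for the moment, N m; "finger_gap": opening from 0.0 (shut) to 1.0 (fully open); "gripper_force": force on a finger pad.
Only numpy, scipy, OpenCV 4.12 (cv2) and the standard library are available. Lean on these libraries where they do the work, as an engineer would, in place of code of your own. Each camera call takes 0.05 s, during which the arm holds its last target. There are 200 camera calls.

TASK

Make up two hardware kits from the parts on the table. Put the bar pull in the long compartment and the large bun foot in the square compartment of the two-compartment tray; put the T-knob, the caster and the square leg in the three-compartment tray, one to each compartment in any order, every part standing upright on the tray's floor just as it stands now. Set the parts down rather than dropping them, and leave the small bun foot, the green bottle and the green jar where they are.

Things in the scene. Friction and masses are not known exactly. Their poses are not given: they have to be found in the camera images.
- dresser_tray: Two-compartment cardboard tray, open on top, fixed to the table. 86 mm (x) by 240 mm (y), 16 mm high; walls, divider and floor 4 mm thick, so parts rest 4 mm above the table. Origin: centre of its underside. x is its short side, y its long side. One divider: the long compartment (78 x 146 mm) is centred at y = +43 mm, the square one (78 x 82 mm) at y = -75 mm, both at x = 0. It lies within 0.2 rad of yaw 0, to the left or the right.
- cart_tray: Three-compartment cardboard tray, open on top, fixed to the table. 86 mm (x) by 240 mm (y), 16 mm high; walls, dividers and floor 4 mm thick, so parts rest 4 mm above the table. Origin: centre of its underside. x is its short side, y its long side. Two dividers: three equal compartments (78 x 75 mm) centred at y = -79, 0 and +79 mm, x = 0. It lies within 0.2 rad of yaw 0, to the left or the right.
- bar_pull: Steel bar-shaped drawer pull, standing on two posts 10 mm thick, 80 mm apart, with 16 mm feet. The bar, 12 mm wide (x), 110 mm long (y), spans heights 28 to 40 mm. Origin: centre of its underside, z up. Its bar runs along its own y. Grip the bar across x at its middle.
- large_bun_foot: Large round wooden bun foot for furniture, 56 mm in diameter, 44 mm high; sides upright between heights 12 and 34 mm. Origin: centre of its underside, z up. Round: grip across any diameter.
- small_bun_foot: Small round wooden bun foot, 38 mm in diameter, 36 mm high. Not wanted in either kit: stays where it is. Origin: centre of its underside, z up. 
- t_knob: Dark steel T-shaped furniture knob: round foot 32 mm in diameter and 6 mm thick, stem 14 mm, crossbar 14 mm wide (x), 52 mm long (y), at heights 26 to 40 mm. Origin: centre of its underside, z up. Grip the crossbar across x.
- caster: Furniture caster standing on its square steel mounting plate (46 x 46 x 4 mm), black wheel (40 mm in diameter, 18 mm wide) upward, top at 58 mm. Fork outside width 31 mm along x (the wheel's axle runs along x, with ends to 34 mm for the eye only); fork cheeks 22 mm wide along y, up to height 43 mm. Origin: centre of its underside, z up. Grip the fork across x.
- square_leg: Short square wooden furniture leg with a brass-capped end upward, 38 x 38 mm, 70 mm high in all, on a square steel mounting plate (46 x 46 x 4 mm). Origin: centre of its underside, z up. Grip across x or y, on the flat sides.
- slim_bottle: Slim green glass bottle with a narrow neck, 60 mm in diameter, 130 mm high, standing to one side of the work. Not to be disturbed. Origin: centre of its underside, z up. 
- squat_jar: Squat green glass jar with a steel lid, 84 mm in diameter, 90 mm high, standing to one side of the work. Not to be disturbed. Origin: centre of its underside, z up. 
Mind the look-alikes: they are no part of the job. Leave any red or white look-alike of the t_knob alone.

How it is judged:
At the end, for the whole second after the job is handed in: Each kit part stands in its compartment: origin within 30 mm of its centre along the tray and 34 mm across, resting on the floor within 4 mm, upright within 0.12 rad, released and still; small bun foot within 15 mm of its start; it, the bottle and the jar upright (x of bar_pull in the frame of dresser_tray between -0.034 and 0.034 m and z of bar_pull in the frame of dresser_tray between 0 and 0.008 m and angle between each of bar_pull, large_bun_foot, t_knob, caster, square_leg, small_bun_foot, slim_bottle, squat_jar's own z axis and vertical below 0.12 rad and linear speed of each of bar_pull, large_bun_foot, t_knob, caster, square_leg below 0.02 m/s and y of bar_pull in the frame of dresser_tray between 0.013 and 0.073 m and x of large_bun_foot in the frame of dresser_tray between -0.034 and 0.034 m and z of large_bun_foot in the frame of dresser_tray between 0 and 0.008 m and y of large_bun_foot in the frame of dresser_tray between -0.105 and -0.045 m and x of t_knob in the frame of cart_tray between -0.034 and 0.034 m and z of t_knob in the frame of cart_tray between 0 and 0.008 m and x of caster in the frame of cart_tray between -0.034 and 0.034 m and z of caster in the frame of cart_tray between 0 and 0.008 m and x of square_leg in the frame of cart_tray between -0.034 and 0.034 m and z of square_leg in the frame of cart_tray between 0 and 0.008 m and ((y of t_knob in the frame of cart_tray between -0.1087 and -0.0487 m and y of caster in the frame of cart_tray between -0.03 and 0.03 m and y of square_leg in the frame of cart_tray between 0.0487 and 0.1087 m) or (y of t_knob in the frame of cart_tray between -0.1087 and -0.0487 m and y of caster in the frame of cart_tray between 0.0487 and 0.1087 m and y of square_leg in the frame of cart_tray between -0.03 and 0.03 m) or (y of t_knob in the frame of cart_tray between -0.03 and 0.03 m and y of caster in the frame of cart_tray between -0.1087 and -0.0487 m and y of square_leg in the frame of cart_tray between 0.0487 and 0.1087 m) or (y of t_knob in the frame of cart_tray between -0.03 and 0.03 m and y of caster in the frame of cart_tray between 0.0487 and 0.1087 m and y of square_leg in the frame of cart_tray between -0.1087 and -0.0487 m) or (y of t_knob in the frame of cart_tray between 0.0487 and 0.1087 m and y of caster in the frame of cart_tray between -0.1087 and -0.0487 m and y of square_leg in the frame of cart_tray between -0.03 and 0.03 m) or (y of t_knob in the frame of cart_tray between 0.0487 and 0.1087 m and y of caster in the frame of cart_tray between -0.03 and 0.03 m and y of square_leg in the frame of cart_tray between -0.1087 and -0.0487 m)) and distance of small_bun_foot from where it was at the start of the episode below 0.015 m); the robot touches nothing.
It fails at once if the small bun foot is moved more than 15 mm (distance of small_bun_foot from where it was at the start of the episode above 0.015 m).
It fails at once if the bottle or the jar is moved more than 20 mm (distance of any of slim_bottle, squat_jar from where it was at the start of the episode above 0.02 m).
It fails at once if a kit part is dropped (falls freely faster than 0.6 m/s, about 18 mm) ((linear speed of bar_pull above 0.6 m/s and contact force between the fingers and bar_pull below 0.05 N) or (linear speed of large_bun_foot above 0.6 m/s and contact force between the fingers and large_bun_foot below 0.05 N) or (linear speed of t_knob above 0.6 m/s and contact force between the fingers and t_knob below 0.05 N) or (linear speed of caster above 0.6 m/s and contact force between the fingers and caster below 0.05 N) or (linear speed of square_leg above 0.6 m/s and contact force between the fingers and square_leg below 0.05 N)).
It also fails if it takes over 134 s, if anything falls off the work surface, if the arm or the gripper's body presses on something with over 40 N, if the wrist force passes 120 N, or if a joint passes its speed limit or range.

## Working session

There is one attempt and no reset: what is moved stays moved. The work goes in short steps, each a Python script; the robot and the scene stay as the last script left them, time stands still between calls to the robot, and variables do not carry over. Pictures are saved under pics/ and viewed, at most 14 in all, crops included, and the job is handed in when it is done.

```bash
mkdir -p pics
python3 - <<'E'
from bench import env, kinematics, monitor, eyes, job
import cv2, numpy as np
for n in ("scene","side"):
    f=eyes.grab_frame(n); cv2.imwrite(f"pics/{n}0.png",cv2.resize(f["frame"][:,:,::-1],(800,600),interpolation=cv2.INTER_CUBIC))
    np.savez(f"{n}0.npz",**f)
    print(n,f["mtx"].round(1).tolist(),(-f["view"][:3,:3].T@f["view"][:3,3]).round(3),f["view"][:3,:3].round(2).tolist())
print(monitor.sense(), env.hold_point_z)
E
```

```text
scene [[469.0, 0.0, 255.7], [0.0, 469.0, 204.8], [0.0, 0.0, 1.0]] [ 1.535 -0.065  1.088] [[0.08, 1.0, -0.0], [0.75, -0.06, -0.66], [-0.66, 0.05, -0.75]]
side [[370.0, 0.0, 250.9], [0.0, 370.0, 192.5], [0.0, 0.0, 1.0]] [ 0.324 -1.042  0.753] [[0.96, -0.27, -0.02], [-0.16, -0.52, -0.84], [0.22, 0.81, -0.54]]
{'clock': 0.1, 'joints': array([-1.52541559e+00,  3.13377533e-01,  1.49834273e+00,  1.74282778e-05,
        1.33098722e+00, -2.23406979e-01]), 'qvel': array([-0.00172943, -0.00146568, -0.00234163,  0.00079244, -0.0012846 ,
       -0.0006099 ]), 'joint_efforts': array([ 3.29462557e-03, -4.12895179e+01, -2.60141623e+01, -1.71646288e-04,
        2.94969977e-03,  2.20536336e-06]), 'position': array([ 0.13939933, -0.50592757,  0.23080767]), 'ee_rot': array([ 9.90982854e-01,  1.33987585e-01,  5.79817255e-05, -5.54454307e-04]), 'contact_force': array([-0.56274371, -0.26728496,  0.4144966 ]), 'ft_torque': array([ 0.03279786,  0.02667806, -0.02028296]), 'gripper_force': 0.0, 'finger_gap': 0.998114005536761} 0.0187
```

View pics/scene0.png

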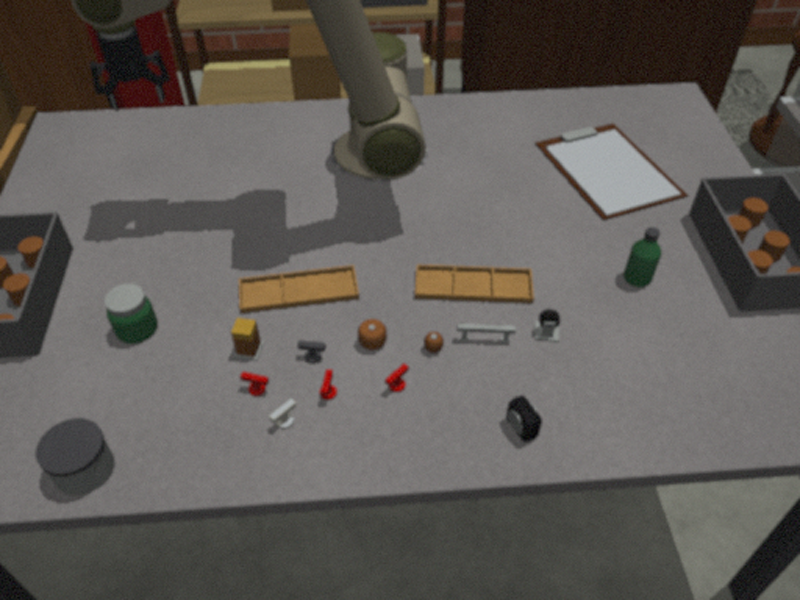

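View pics/side0.png

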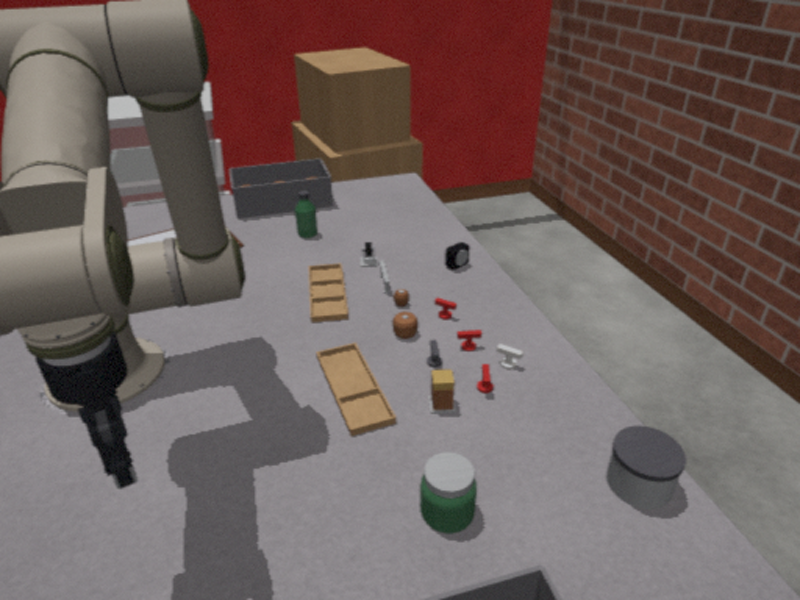

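The scene view (800x600) shows the dresser tray at about (298,288) and the cart tray at (473,284). The parts are the leg (245,337), T-knob (312,348), large bun (372,334), small bun (433,342), bar pull (486,330) and caster (548,324). 
T-knob candidates: dark (312,348), red (255,382), (328,384), (397,378) and white (284,412). Only the dark one fits "dark steel"; I'll confirm it in a wrist crop.

```bash
cat > h.py <<'E'
from bench import env, kinematics, monitor, eyes, job
import cv2, numpy as np
from scipy.spatial.transform import Rotation as R
def ray(f,uv,z):
    "pixel -> world point on plane z"
    V=f["view"]; c=-V[:3,:3].T@V[:3,3]
    d=V[:3,:3].T@np.linalg.solve(f["mtx"],[uv[0],uv[1],1.0])
    return c+d*(z-c[2])/d[2]
def proj(f,p):
    q=f["view"][:3,:3]@np.asarray(p)+f["view"][:3,3]; q=f["mtx"]@q; return q[:2]/q[2]
def down(a):
    "tool down, closing line (tool y) at world yaw a"
    a=(a+np.pi/2)%np.pi-np.pi/2   # closing line is symmetric
    return (R.from_euler('z',a)*R.from_matrix(np.array([[-1,0,0],[0,1,0],[0,0,-1]],float))).as_quat()
E
python3 - <<'E'
from h import *
f=np.load("scene0.npz"); f={k:f[k] for k in f}
P=dict(leg=(246,325,.07),tk=(312,345,.035),lb=(372,332,.025),sb=(433,342,.02),bar=(486,329,.036),cas=(548,322,.04),dA=(240,308,0),dB=(358,297,0),dC=(354,268,.016),dD=(239,280,.016),cA=(415,299,0),cB=(532,301,0),cC=(530,268,.016),cD=(416,266,.016),bot=(641,275,.03),jar=(133,328,.02))
for k,(u,v,z) in P.items(): print(k,ray(f,((u+.5)/1.5625-.5,(v+.5)/1.5625-.5),z).round(3)[:2])
for y in (-.15,.14):
  for a in (0,np.pi/2,-1.57+.01):
    q=kinematics.ik([.44,y,.40],down(a)); print(y,a,None if q is None else q.round(2))
g=eyes.grab_frame("wrist"); T=np.eye(4); s=monitor.sense()
print(g["mtx"].round(0).tolist(), R.from_quat(s["ee_rot"]).inv().apply(-g["view"][:3,:3].T@g["view"][:3,3]-s["position"]).round(3),(g["view"][:3,:3]@R.from_quat(s["ee_rot"]).as_matrix()).round(2).tolist())
E
```

```text
leg [ 0.623 -0.281]
tk [ 0.652 -0.162]
lb [ 0.621 -0.049]
sb [0.651 0.065]
bar [0.64  0.167]
cas [0.636 0.286]
dA [ 0.513 -0.31 ]
dB [ 0.503 -0.072]
dC [ 0.434 -0.077]
dD [ 0.449 -0.314]
cA [0.518 0.043]
cB [0.543 0.28 ]
cC [0.464 0.289]
cD [0.439 0.053]
bot [0.517 0.506]
jar [ 0.568 -0.509]
-0.15 0 [-0.58  0.12  1.31 -0.    1.71 -2.15]
-0.15 1.5707963267948966 [-0.58  0.12  1.31 -0.    1.71 -0.58]
-0.15 -1.56 [-0.58  0.12  1.31 -0.    1.71 -0.59]
0.14 0 [ 0.05  0.11  1.32 -0.    1.71 -1.52]
0.14 1.5707963267948966 [ 0.05  0.11  1.32 -0.    1.71  0.05]
0.14 -1.56 [ 0.05  0.11  1.32 -0.    1.71  0.04]
[[332.0, 0.0, 255.0], [0.0, 332.0, 195.0], [0.0, 0.0, 1.0]] [ 0.077  0.002 -0.142] [[-0.0, 1.0, 0.0], [-0.95, -0.0, -0.3], [-0.3, -0.0, 0.95]]
```

Run:
```python
from h import *
for n,y in (("L",-.16),("R",.16)):
    env.reach([.50,y,.27],down(0)); f=eyes.grab_frame("wrist"); np.savez(f"w{n}.npz",**f)
    cv2.imwrite(f"pics/w{n}.png",cv2.resize(f["frame"][:,:,::-1],(800,600),interpolation=cv2.INTER_CUBIC))
print(monitor.sense()["clock"])
```

```text
3.2917
```

View pics/wL.png

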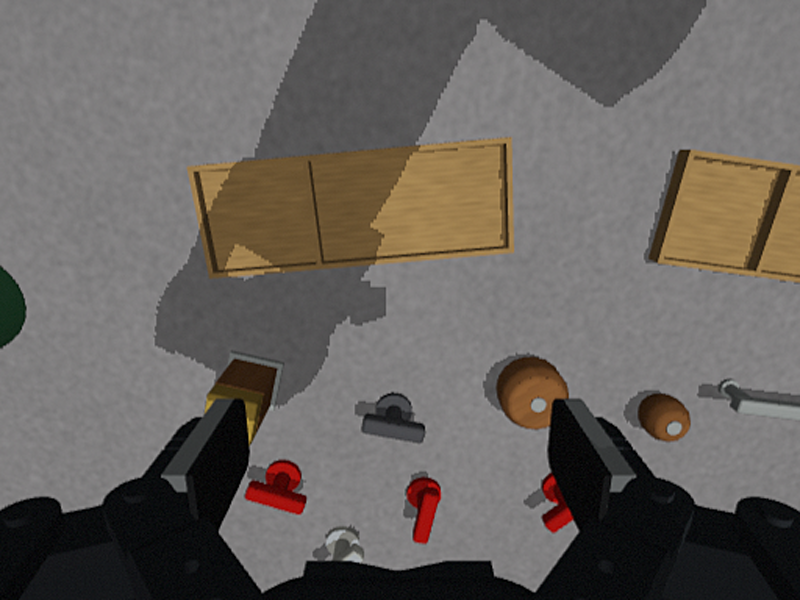

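View pics/wR.png

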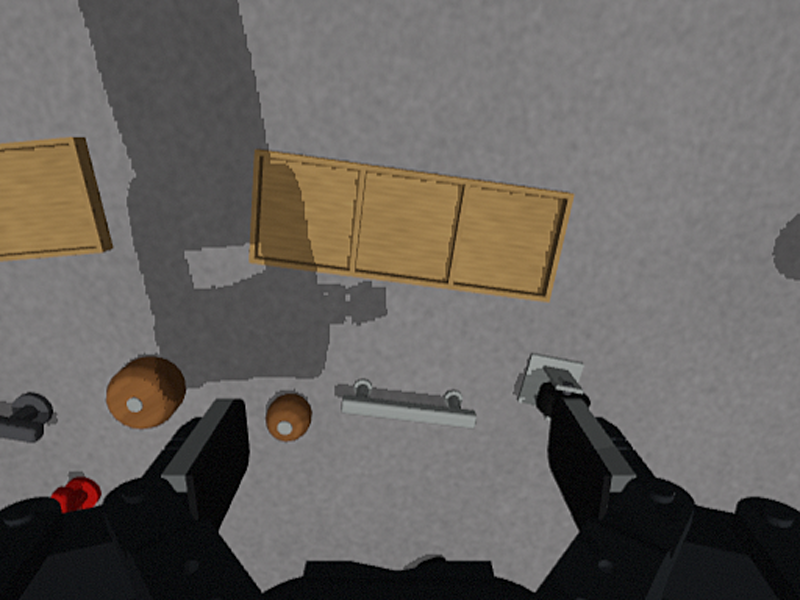

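The wrist views show the dresser tray rim corners at wL (190,167), (511,139), (513,250), (211,276), with the square compartment on the left, so at -y. The cart tray rim corners are at wR (258,151), (572,194), (548,299), (251,261). The dark T-knob is at wL (394,425), the bun's cap at wL (538,404), the bar's top face runs from (341,408) to (475,422) in wR, the caster plate's back edge from (533,353) to (583,364) in wR, and the leg plate's back edge from (231,354) to (283,362) in wL. The next script measures these and makes the T-knob crop.

Run:
```python
from h import *
W={}
for n in "LR":
    z=np.load(f"w{n}.npz"); W[n]={k:z[k] for k in z}
def P(n,u,v,z): return ray(W[n],((u+.5)/1.5625-.5,(v+.5)/1.5625-.5),z)[:2]
def rect(n,c,z):
    p=np.array([P(n,*q,z) for q in c]); d=np.roll(p,-1,0)-p
    ang=[np.degrees(np.arctan2(e[1],e[0])).round(1) for e in d]
    print(p.mean(0).round(4),"sides",np.linalg.norm(d,axis=1).round(4),"ang",ang)
print("dresser");rect("L",[(190,167),(511,139),(513,250),(211,276)],.016)
print("cart");rect("R",[(258,151),(572,194),(548,299),(251,261)],.016)
print("bun L/R",P("L",538,404,.044),P("R",134,404,.044), "small",P("R",284,428,.036))
def seg(t,n,a,b,z):
    p,q=P(n,*a,z),P(n,*b,z);d=q-p;print(t,p.round(4),q.round(4),"mid",((p+q)/2).round(4),"len",np.linalg.norm(d).round(4),"ang",np.degrees(np.arctan2(d[1],d[0])).round(1))
seg("bar top","R",(341,408),(475,422),.04)
seg("bar feet","R",(363,387),(453,398),.002)
seg("tk top","L",(363,428),(425,436),.04)
print("tk foot",P("L",394,411,.006))
seg("caster back","R",(533,353),(583,364),.004); seg("caster left","R",(533,353),(517,398),.004)
seg("leg back","L",(231,354),(283,362),.004); seg("leg right","L",(283,362),(277,402),.004)
cv2.imwrite("pics/tkcrop.png",cv2.resize(W["L"]["frame"][240:350,150:330,::-1],None,fx=4,fy=4,interpolation=cv2.INTER_CUBIC))
```

```text
dresser
[ 0.4723 -0.1946] sides [0.2369 0.0822 0.2373 0.0833] ang [np.float64(94.7), np.float64(4.7), np.float64(-85.1), np.float64(-175.6)]
cart
[0.4869 0.1655] sides [0.2353 0.083  0.2365 0.0832] ang [np.float64(82.4), np.float64(-7.6), np.float64(-97.6), np.float64(171.5)]
bun L/R [ 0.62148836 -0.05160243] [ 0.62171147 -0.05209133] small [0.64814345 0.06332318]
bar top [0.6276 0.1113] [0.6404 0.2194] mid [0.634  0.1654] len 0.1089 ang 83.2
bar feet [0.6279 0.1265] [0.6387 0.2054] mid [0.6333 0.1659] len 0.0796 ang 82.2
tk top [ 0.6452 -0.191 ] [ 0.6527 -0.1405] mid [ 0.6489 -0.1657] len 0.0511 ang 81.6
tk foot [ 0.64855843 -0.16605609]
caster back [0.5952 0.2719] [0.6054 0.3154] mid [0.6003 0.2937] len 0.0448 ang 76.8
caster left [0.5952 0.2719] [0.6377 0.2611] mid [0.6165 0.2665] len 0.0438 ang -14.2
leg back [ 0.5951 -0.3045] [ 0.6026 -0.2608] mid [ 0.5989 -0.2826] len 0.0444 ang 80.3
leg right [ 0.6026 -0.2608] [ 0.6407 -0.2686] mid [ 0.6216 -0.2647] len 0.0389 ang -11.7
```

View pics/tkcrop.png

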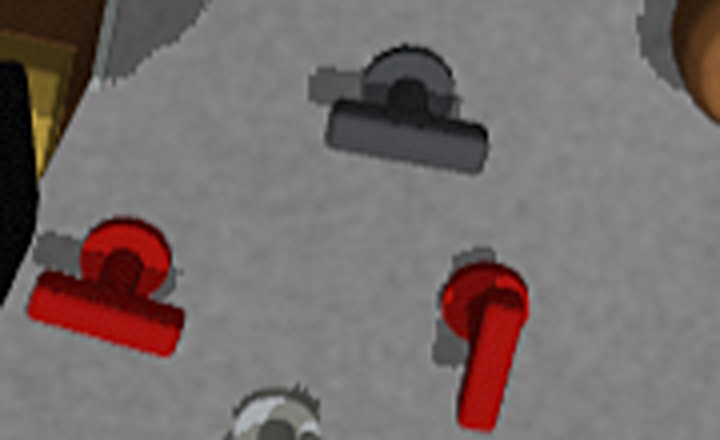

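The crop confirms it: the dark T-knob is at crop (408,125) with its crossbar near 80°, and the others in view are red or white. All sizes and lengths check out (trays 237x83, bar 109, posts 80, crossbar 51, plates about 45). Next I place the bar and the bun, then look at the caster from close by for its fork direction.

```bash
cat >> h.py <<'E'
def down(a): return (R.from_euler('z',a)*R.from_matrix(np.diag([-1.,1.,-1.]))).as_quat()
rad=np.radians
TR=dict(d=((.4723,-.1946),rad(4.8)),c=((.4869,.1655),rad(-7.6)))
def comp(t,y):
    c,w=TR[t]; return np.array(c)+y*np.array([-np.sin(w),np.cos(w)]),w
def pick(xy,yaw,g,effort=60,hi=.16,off=-np.pi/2):
    env.release(); env.reach([*xy,hi],down(yaw+off)); 
    if env.movel([*xy,g],velocity=.15,guard=15): print("hit going down",monitor.sense()["position"])
    env.close_gripper(effort); env.hold(.2); s=monitor.sense(); print("grip gap",s["finger_gap"],s["gripper_force"])
    env.movel([*xy,hi],velocity=.2); s=monitor.sense(); print("lifted",s["finger_gap"],s["gripper_force"],s["clock"])
def place(t,y,g,hi=.16,off=-np.pi/2):
    xy,w=comp(t,y); env.reach([*xy,hi],down(w+off))
    env.movel([*xy,g+.012],velocity=.15); env.hold(.2)
    hit=env.movel([*xy,g+.002],velocity=.02,guard=4); s=monitor.sense(); print("down",hit,s["position"].round(4),g)
    env.release(); env.hold(.2); env.movel([*xy,hi],velocity=.2)
def snap(n,crop=None):
    f=eyes.grab_frame("wrist"); np.savez(n+".npz",**f)
    cv2.imwrite(f"pics/{n}.png",cv2.resize(f["frame"][:,:,::-1],(800,600),interpolation=cv2.INTER_CUBIC)); return f
E
python3 - <<'E'
from h import *
z=np.load("wL.npz")
for q in [(427,480,.04),(422,538,.04),(424,490,.006)]: print("red",ray(z,((q[0]+.5)/1.5625-.5,(q[1]+.5)/1.5625-.5),q[2]).round(3))
pick((.6337,.1657),rad(-7.3),.018); place("d",.043,.018)
pick((.6216,-.0519),rad(0),.010); place("d",-.075,.010)
env.reach([.60,.22,.22],down(-np.pi/2)); snap("wc"); print(monitor.sense()["clock"])
E
```

```text
red [ 0.695 -0.138  0.04 ]
red [ 0.754 -0.142  0.04 ]
red [ 0.73  -0.139  0.006]
grip gap 0.12560660383958058 58.8333535194397
lifted 0.1264695032064489 58.44537913799286 7.825
down True [ 0.4688 -0.1518  0.0222] 0.018
grip gap 0.6316929786307325 63.854498444125056
lifted 0.6319689350588139 63.106554814148694 16.1917
down True [ 0.4786 -0.2694  0.015 ] 0.01
22.275
```

View pics/wc.png

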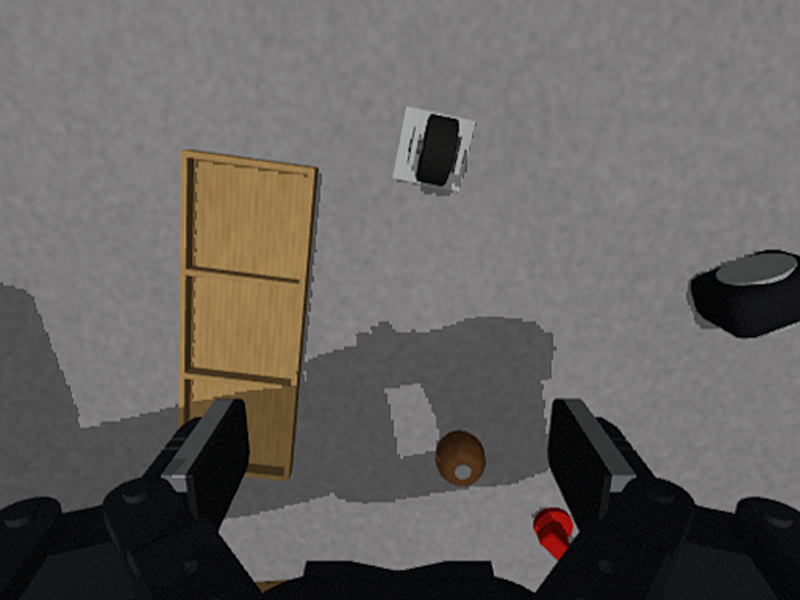

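In this view (image right is world +x) the caster's plate has corners (408,107), (476,122), (461,190) and (393,180). The wheel stands long-wise along the image's vertical, so the axle runs near world x and the yaw is about -13°: the fork can be gripped across x. The nearest red look-alike bar end, at (0.695,-0.138), clears the fingers' path by about 10 mm.

Run:
```python
from h import *
z=np.load("wc.npz")
p=np.array([ray(z,((u+.5)/1.5625-.5,(v+.5)/1.5625-.5),.004)[:2] for u,v in [(408,107),(476,122),(461,190),(393,180)]])
c=p.mean(0); d=p[1]-p[0]+p[2]-p[3]; print(c.round(4),np.linalg.norm(np.diff(p,axis=0),axis=1).round(3),np.degrees(np.arctan2(d[1],d[0])).round(1))
c=(c+[.6223,.2886])/2; assert np.linalg.norm(c-[.6223,.2886])<.004
pick(c,rad(-13.3),.013); place("c",.079,.013)
pick((.6488,-.1659),rad(-8.4),.017); place("c",0,.017)
pick((.6215,-.2866),rad(-10),.026,hi=.18); place("c",-.079,.026,hi=.18)
env.reach([.45,0,.33],down(0)); snap("wend"); print(monitor.sense()["clock"])
```

```text
[0.6246 0.2886] [0.045 0.044 0.046] -10.0
grip gap 0.3519393516990664 60.8344030380249
lifted 0.35168231313450227 60.1229327917099 25.725
down True [0.4973 0.2438 0.0174] 0.013
grip gap 0.14806964977796108 58.87509036809206
lifted 0.1490348867124153 58.45206677913666 34.2917
down True [0.4869 0.1655 0.0212] 0.017
grip gap 0.44194873266860196 58.81810470018536
lifted 0.4443402025042565 58.45785724930465 43.8
down True [0.4765 0.0872 0.0305] 0.026
50.3417
```

View pics/wend.png

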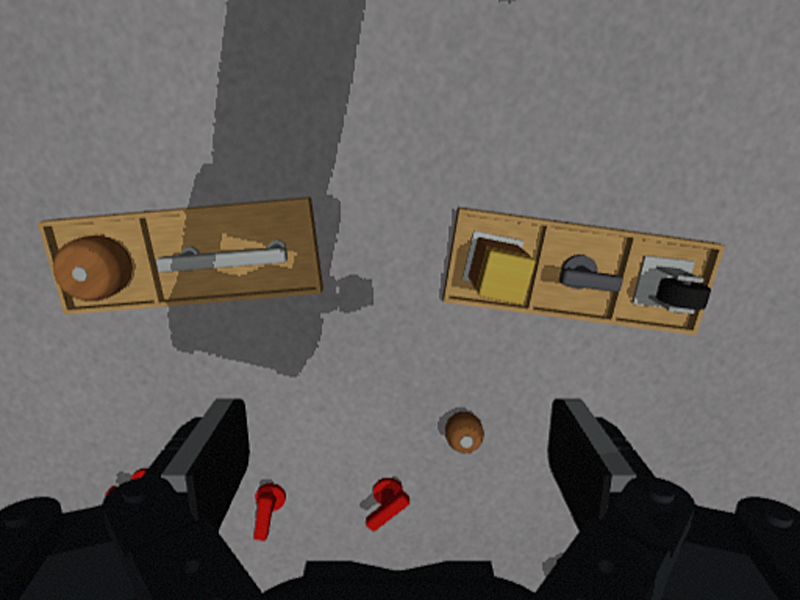

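The picture shows all five parts upright in their compartments: bun (92,267), bar (223,258), leg (505,270), T-knob (592,275) and caster (672,285). The small bun foot has not moved, at (464,432).

```bash
python3 -c "
from h import *
print(job.hand_in())"
```

```text
the job is handed in; nothing more can be done
None
```

Both kits are made up and handed in after about 50 s of the 134 s allowed: in the last picture all five parts stood upright in their compartments and the small bun foot had not moved; the bottle and jar were out of that view, but the arm never went near them, and the hand-in returned no verdict.

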